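# Hold a lens barrel seated in a V-rest

## Robot

A 6-joint arm with a two-finger parallel gripper is mounted at the origin on a cart in front of the work surface, level with it; the furniture and walls round the work are solid. World frame = base frame: x ahead of the robot, y to its left, z up, the work surface at z = 0. Lengths are in m, angles in degrees, forces in N, time in s.
With the tool pointing down it reaches from about 0.35 to 0.875 m from the base axis. Payload 4.2 kg.
Tool frame: the origin (TCP) lies between the finger pads; the fingertips stand 17 mm ahead of it and the grasp point (between the pads) lies 2 mm behind it; z points along the fingers, y is the line along which they close (so a half turn about z gives the same grasp; the last joint's range is limited). The gripper opens to 87 mm and grips with 3 to 60 N. Pads are 19 mm wide; open, the fingers measure 117 mm over their backs; the gripper's body (75 mm by 190 mm) begins 51 mm behind the grasp point.
Start: joints at [-56.001, 22.042, 0.453, 0, -68.411, -14.817], TCP at [0.205, -0.59, 0.204] pointing down, gripper open.
Joint ranges: [-179.83, 179.83], [-69.29, 118.12], [-61.27, 80.66], [-181.25, 117.63], [-171.15, -9.14], [-177.46, 177.46]. Speed limits (degrees/s): [159.86, 159.86, 180, 180, 180, 180].

## Interface

Orientations are given as a 3x3 rotation matrix whose columns are the frame's x, y, z axes.
In Python, from station import r gives the robot as it stands.
- The arm moves only by the tool servo_tool, never from a script. Its argument "targets" is a list of rows, each a list of 5 numbers: the shift along the world's x, y, z in units of 30 mm (1.0 is 30 mm), then the turn about the world's z in rad, then the finger opening in mm, from 0 to 87. In form: [[x, y, z, turn, gripper], ...]. A call has exactly 5 rows; each row is the pose to reach, as a shift and turn from the pose commanded when the call began; what a row does not reach only later rows make up. A row lasts 1/12 s, in which the tool goes at most 41.7 mm and 7.16 degrees, less where a joint would pass 70% of its speed; a pose out of reach is approached as far as the arm can. A call with a gripper value outside its range is refused whole. The fingers move at their own pace and stop on an object; the grip force is fixed at half the most. Time passes only in rows, so rows that repeat a pose let the fingers close, or fill a call up. It gives the time, the measured TCP pose, the force, the opening and the grip force at its end, in the units of the state.
- r.sense(): the state, without advancing time (a new reading comes with each control period).
- r.capture(name): name is "side" or "top"; returns a dict with "pixels" (400x640x3 uint8, red, green, blue), "fx", "fy", "cx", "cy" (pixels), "dist_coeffs" ([k1, k2, p1, p2, k3] as OpenCV has them; the pictures are not rectified), "world_from_camera" (4x4, takes a point from camera to world coordinates). Camera axes: x right, y down, z forward; pixel columns grow to the right and rows downward; lengths in m; the calibration is good to about 2 mm. A picture is of the moment at which its call begins. There is no depth.
- r.finish_job(): hands the job in; it is judged then, once.
The state is a dict: "time_s": time; "joints": joint angles; "joint_velocities": joint speeds; "effort": joint torques, N m; "tcp_pos": TCP position; "ee_rot": TCP orientation; "wrist_force": force on the tool from outside, world axes, zero at the start; "moment": the same for the moment, N m; "gripper_width": opening from 0.0 (shut) to 1.0 (fully open); "gripper_force": force on a finger pad.
Only numpy, scipy, OpenCV 4.12 (cv2) and the standard library are available. Lean on these libraries where they do the work, as an engineer would, in place of code of your own. Each camera call takes 0.05 s, during which the arm holds its last target. There are 200 camera calls.

## Task

Swing the amber guard of the V-rest all the way down towards its front until it lies open, then pick the black lens barrel up off the blue tray and lay it lengthwise in the V-groove, about centred over both saddles. Press it gently down with roughly 15 N so that it bears evenly on both sides of the groove, and finish while still holding it pressed there; do not bang the barrel into the rest, and leave the bushing, marker and tape measure where they are.

Things in the scene. Friction and masses are not known exactly. Their poses are not given: they have to be found in the camera images.
- v_rest: Fixed grey plate 130x150x12 mm (x -80..50, y -75..75) with two steel V-saddles. Origin on the desk (z 0) under the groove's middle; z up, y along the groove, -x the front (guard hinge). Saddles at y -54..-30 and 30..54, x -38..38, tops at z 52; the 60 mm gap between them is clear down to z 12 for fingers. 90-degree groove, bottom at z 30; a seated barrel's axis is at x 0, z 55 mm.
- front_flank: The two polished, slippery (friction 0.2) 45-degree steel faces of the groove on its front (-x) side, one on each saddle; fixed to v_rest; origin same as v_rest. Seated, a barrel touches it along a line at x = -13, z = 42 mm.
- rear_flank: The two polished, slippery (friction 0.2) 45-degree faces on the rear (+x) side; fixed to v_rest; origin same as v_rest. Contact line at x = +13, z = 42 mm.
- guard (a joint): Hinge of the amber guard, a 0.16 kg panel 126 mm wide, 121 mm long, yellow rail 10 mm thick on its free edge. 0 = shut, leaning back over the groove 54 degrees from level; grows as the edge swings up and over to the front: 0.63 upright, 2.16 open, nearly flat. Gravity holds it shut; past upright it drops open. Damped; under 2 N moves it. Closed fingertips can hook the rail from behind.
- guard_edge (a point): Middle of the free edge of the guard's rail; shut it stands at x = +5, z = 118 mm in the v_rest frame. 121 mm from the hinge line. Moves with the guard.
- guard_hinge (a point): Middle of the guard's hinge line, at x = -66, z = 20 mm in the v_rest frame; the line runs along y of v_rest; fixed.
- tray: Fixed blue tray 70 x 140 x 4 mm, origin on the desk under its centre (z = 0), y its length. At each corner a ridge stands 4 mm above the plate (y 37..63 mm either side), keeping the barrel from rolling; between them the middle 74 mm is clear for fingers.
- barrel: Loose black lens barrel, a plain cylinder 36 mm in diameter and 120 mm long, 0.13 to 0.26 kg, with metal bands round its middle. Origin at its centre; y along its axis (x and z roll with it). At the start it lies along the tray with its axis 22 mm above the desk. It may lie either way round in the groove.
- bushing_a: Loose light-coloured steel bushing 38 mm in diameter, 28 mm tall; bystander. Origin under its centre.
- marker: Loose dark marker pen 13 x 104 x 14 mm; bystander. Origin under its centre.
- tape_measure: Loose yellow tape measure 70 x 83 x 35 mm; bystander. Origin under its centre.
Things that resemble listed ones, but are neither listed nor needed, are in the scene too. Of the things shaped like the barrel, the black one is meant.

How it is judged (in metres and radians):
On the way, in this order (a step that is already met when the one before it is completed fails the run):
1. the guard is swung fully down (2.0 rad or more) while the barrel still lies in its tray (value of joint guard above 2 rad and height (world z) of barrel below 0.03 m), for 0.2 s.
2. the barrel is lifted off the tray in the gripper (height (world z) of barrel above 0.065 m and contact force between the fingers and barrel above 1 N and contact force between each of tray, v_rest and barrel below 0.1 N), for 0.1 s.
At the end, for the whole second after the job is handed in: Guard open (1.95 rad or more); barrel in the groove, parallel within 0.04 rad, centred lengthwise within 15 mm, axis within 3 mm of the groove's middle and 52 to 57.5 mm up; the fingers hold it still, front and rear flank each carrying 2.5 to 25 N (value of joint guard above 1.95 rad and angle between the y axis of barrel and the y axis of v_rest, either way round below 0.04 rad and x of barrel in the frame of v_rest between -0.003 and 0.003 m and y of barrel in the frame of v_rest between -0.015 and 0.015 m and z of barrel in the frame of v_rest between 0.052 and 0.0575 m and contact force between barrel and front_flank between 2.5 and 25 N and contact force between barrel and rear_flank between 2.5 and 25 N and contact force between the fingers and barrel above 2 N and linear speed of barrel below 0.02 m/s); the arm keeps its last pose, push and grip.
It fails at once if the barrel is banged or forced against the rest (over 60 N) (contact force between barrel and v_rest above 60 N).
It fails at once if the bushing, marker or tape measure is pushed more than 25 mm away (distance of any of bushing_a, marker, tape_measure from where it was at the start of the episode above 0.025 m).
It also fails if it takes over 62 s, if anything falls off the work surface, if the arm or the gripper's body presses on something with over 40 N, if the wrist force passes 120 N, or if a joint passes its speed limit or range.

## Working session

There is one attempt and no reset: what is moved stays moved. The work goes in short steps, Python scripts to look and compute and a tool call to move; the robot and the scene stay as the last step left them, time stands still between calls to the robot, and variables do not carry over. Pictures are saved under pics/ and viewed, at most 10 in all, crops included, and the job is handed in when it is done.

Besides the shell and the picture viewer there is one more tool, called in YAML: its name, and indented under it one key for each argument. servo_tool: Moves the arm, as the interface text tells. Its arguments: {"type":"object","properties":{"targets":{"type":"array","items":{"type":"array","items":{"type":"number"}}}},"required":["targets"]}

```bash
mkdir -p pics
cat > h.py <<'E'
import numpy as np, cv2, pickle
from station import r
def cap(n,f):
    c=r.capture(n); pickle.dump(c,open(f'pics/{f}.pkl','wb')); cv2.imwrite(f'pics/{f}.png',c['pixels'][:,:,::-1]); return c
def load(f): return pickle.load(open(f'pics/{f}.pkl','rb'))
def K(c): return np.array([[c['fx'],0,c['cx']],[0,c['fy'],c['cy']],[0,0,1.]])
def ray(c,p):
    u=cv2.undistortPoints(np.array([[p]],float),K(c),np.array(c['dist_coeffs'],float))[0,0]
    T=np.array(c['world_from_camera']); d=T[:3,:3]@[u[0],u[1],1]; return T[:3,3],d
def atz(c,p,z):
    o,d=ray(c,p); return o+d*(z-o[2])/d[2]
def tri(l):
    A=np.zeros((3,3));b=np.zeros(3)
    for c,p in l:
        o,d=ray(c,p); d=d/np.linalg.norm(d); M=np.eye(3)-np.outer(d,d); A+=M;b+=M@o
    return np.linalg.solve(A,b)
def proj(c,P):
    T=np.linalg.inv(np.array(c['world_from_camera'])); rv=cv2.Rodrigues(T[:3,:3])[0]
    return cv2.projectPoints(np.array(P,float).reshape(-1,3),rv,T[:3,3],K(c),np.array(c['dist_coeffs'],float))[0][:,0]
E
python3 - <<'E'
from h import *
for n in('top','side'):
    c=cap(n,n+'0'); print(n,np.round(c['world_from_camera'],3).tolist(),c['fx'],c['dist_coeffs'])
s=r.sense();print({k:np.round(v,3).tolist() for k,v in s.items()})
E
```

```text
top [[0.022, -0.998, 0.065, 0.472], [-1.0, -0.022, 0.003, -0.007], [-0.001, -0.066, -0.998, 1.29], [0.0, 0.0, 0.0, 1.0]] 442.26502466525136 [0.0229193 0.        0.        0.        0.       ]
side [[1.0, -0.001, 0.023, 0.527], [-0.021, -0.435, 0.9, -0.928], [0.009, -0.9, -0.435, 0.527], [0.0, 0.0, 0.0, 1.0]] 374.4972767444377 [-0.01527943  0.          0.          0.          0.        ]
{'time_s': 0.1, 'joints': [-56.0, 22.085, 0.388, -0.023, -68.41, -14.817], 'joint_velocities': [-0.003, -0.085, 0.134, 0.047, -0.033, -0.083], 'effort': [-0.001, -39.169, 18.794, 4.232, 0.013, -0.0], 'tcp_pos': [0.205, -0.59, 0.203], 'ee_rot': [[-0.945, -0.328, -0.001], [-0.328, 0.945, 0.002], [0.0, 0.002, -1.0]], 'wrist_force': [-0.248, -0.028, -0.379], 'moment': [-0.003, 0.029, 0.006], 'gripper_force': 0.0, 'gripper_width': 0.997}
```

View pics/top0.png

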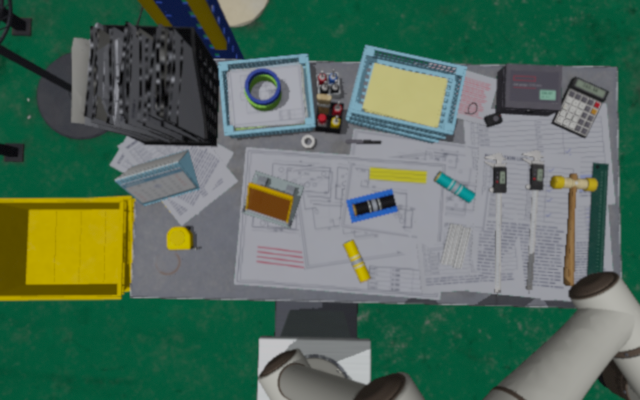

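View pics/side0.png

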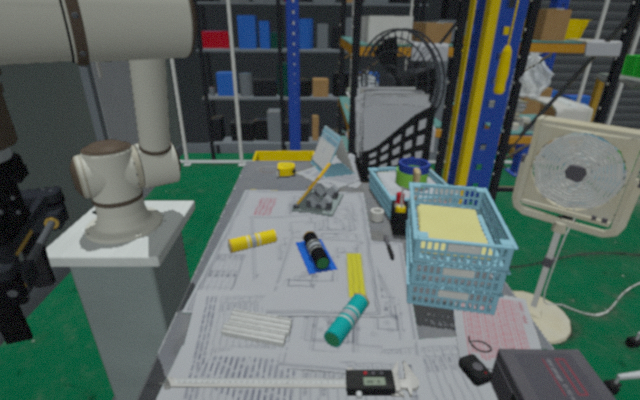

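The top view (right is -y, up is +x) shows three things that could be taken for the barrel:
- black cylinder on the blue tray: top (373,206), side (316,250)
- teal cylinder: top (454,186), side (347,320)
- yellow cylinder: top (356,260), side (253,240)

I choose the black one on the tray. The V-rest is at top (271,200), side (318,203). Next is a close crop to check the choice.

Run:
```python
from h import *
t=cv2.imread('pics/top0.png');s=cv2.imread('pics/side0.png')
f=lambda im,x,y,w,h:cv2.resize(im[y:y+h,x:x+w],(400,300),interpolation=cv2.INTER_CUBIC)
out=np.vstack([np.hstack([f(t,232,162,80,60),f(s,280,165,80,60)]),np.hstack([f(t,333,176,80,60),f(s,277,220,80,60)])])
cv2.imwrite('pics/crop0.png',out)
```

```text
(no output)
```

View pics/crop0.png

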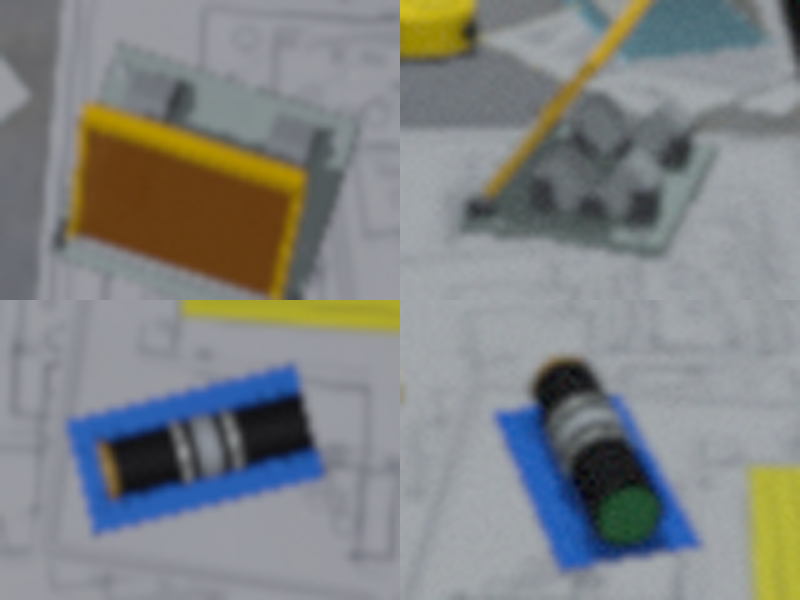

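The crop confirms black barrel with metal bands on the blue tray, with its green end nearest the side camera. The guard is shut, with its rail at top (249,183) to (293,196). Next I fit the poses.

```bash
cat > fit.py <<'E'
from h import *
from scipy.optimize import least_squares
T=load('top0');S=load('side0')
t1=lambda x,y:(232+x/5,162+y/5); s1=lambda x,y:(280+(x-400)/5,165+y/5)
t2=lambda x,y:(333+x/5,176+(y-300)/5); s2=lambda x,y:(277+(x-400)/5,220+(y-300)/5)
def fit(obs,x0):
    def W(p,L):
        c,s=np.cos(p[2]),np.sin(p[2]); L=np.array(L)/1000; return np.array([p[0]+c*L[0]-s*L[1],p[1]+s*L[0]+c*L[1],L[2]+p[3]])
    f=lambda p:np.concatenate([proj(C,W(p,L))[0]-px for C,px,L in obs])
    o=least_squares(f,x0,loss='soft_l1'); print(np.round(o.x,4),'yaw',np.degrees(o.x[2]).round(2)); print(np.round(f(o.x).reshape(-1,2),1).tolist()); return o.x
print('rest');fit([(T,t1(118,45),(50,75,12)),(T,t1(360,118),(50,-75,12)),(T,t1(55,245),(-80,75,12)),
 (S,s1(462,232),(-80,-75,12)),(S,s1(658,253),(50,-75,12)),(S,s1(716,150),(50,75,12)),
 (T,t1(85,103),(5,63,118)),(T,t1(307,172),(5,-63,118))],[.5,.15,-.29,0])
print('tray');fit([(T,t2(68,424),(35,70,4)),(T,t2(295,365),(35,-70,4)),(T,t2(325,472),(-35,-70,4)),(T,t2(97,533),(-35,70,4)),
 (S,s2(495,412),(-35,70,4)),(S,s2(625,395),(35,70,4)),(S,s2(700,545),(35,-70,4)),(S,s2(563,570),(-35,-70,4))],[.5,-.1,.2,0])
a=tri([(T,t2(207,447)),(S,s2(588,427))]); b=tri([(T,t2(308,422)),(S,s2(629,515))]); c=tri([(T,t2(108,470)),(S,s2(558,378))])
print('barrel mid',a.round(4),'ends',b.round(4),c.round(4),np.linalg.norm(b-c))
# bystanders
print('tape',atz(T,(179,238),.035),'bushing',atz(T,(308,142),.028),'marker',atz(T,(365,141),.014))
E
python3 fit.py
```

```text
rest
[ 0.5621  0.1272 -0.2803 -0.0078] yaw -16.06
[[-0.1, -0.8], [0.5, -0.2], [-1.2, 1.7], [-1.4, -0.7], [1.3, 0.6], [0.0, 0.4], [-0.1, -0.1], [0.3, 0.1]]
tray
[ 0.5363 -0.157   0.2637 -0.0013] yaw 15.11
[[-0.7, -1.6], [0.5, -1.3], [0.5, 0.6], [-0.6, -0.1], [-0.7, 0.0], [-0.9, -0.4], [1.1, 0.3], [-0.6, 0.3]]
barrel mid [ 0.534  -0.1599  0.0328] ends [ 0.5513 -0.2188  0.0229] [ 0.5195 -0.1044  0.0267] 0.11881622265895196
tape [0.42992199 0.39027275 0.035     ] bushing [0.71296411 0.03331134 0.028     ] marker [ 0.72214337 -0.13219711  0.014     ]
```

servo_tool:
  targets:
    - [0.65,1.18,0,-0.05,0]
    - [1.3,2.36,0,-0.1,0]
    - [1.95,3.54,0,-0.15,0]
    - [2.6,4.72,0,-0.2,0]
    - [3.25,5.9,0,-0.25,0]

```text
time_s: 0.52
tcp_pos: [0.3031, -0.4114, 0.2034]
ee_rot: [[-0.997, -0.081, -0.001], [-0.081, 0.997, 0.001], [0.001, 0.001, -1.0]]
wrist_force: [1.2, -1.5, -0.4]
gripper_width: 0.706
gripper_force: 0.0
```

servo_tool:
  targets:
    - [0.65,1.18,0,-0.07,0]
    - [1.3,2.36,0,-0.14,0]
    - [1.95,3.54,0,-0.21,0]
    - [2.6,4.72,0,-0.28,0]
    - [3.25,5.9,0,-0.36,0]

```text
time_s: 0.93
tcp_pos: [0.4006, -0.2343, 0.2038]
ee_rot: [[-0.961, 0.275, -0.0], [0.275, 0.961, 0.0], [0.0, 0.0, -1.0]]
wrist_force: [1.1, -0.1, -0.8]
gripper_width: 0.324
gripper_force: 0.0
```

servo_tool:
  targets:
    - [0.65,1.18,0,0,0]
    - [1.3,2.36,0,0,0]
    - [1.95,3.54,0,0,0]
    - [2.6,4.72,0,0,0]
    - [3.25,5.9,0,0,0]

```text
time_s: 1.35
tcp_pos: [0.4981, -0.0572, 0.2038]
ee_rot: [[-0.962, 0.271, -0.0], [0.271, 0.962, 0.0], [0.0, -0.0, -1.0]]
wrist_force: [1.0, -0.9, -0.7]
gripper_width: 0.013
gripper_force: 0.0
```

servo_tool:
  targets:
    - [0.65,1.18,0,0,0]
    - [1.3,2.36,0,0,0]
    - [1.95,3.54,0,0,0]
    - [2.6,4.7,0,0,0]
    - [3.25,5.8,0,0,0]

```text
time_s: 1.77
tcp_pos: [0.5956, 0.1168, 0.2035]
ee_rot: [[-0.963, 0.271, -0.001], [0.271, 0.963, -0.0], [0.001, -0.0, -1.0]]
wrist_force: [0.2, -0.4, -0.3]
gripper_width: 0.006
gripper_force: 0.0
```

Run:
```python
from h import *
print(r.sense()['tcp_pos'])
c=cap('side','side1');t=cap('top','top1')
f=lambda im,x,y:cv2.resize(im[y:y+75,x:x+100,::-1],(400,300),interpolation=cv2.INTER_CUBIC)
cv2.imwrite('pics/c1.png',np.hstack([f(t['pixels'],225,155),f(c['pixels'],280,150)]))
```

```text
[0.59564747 0.11680679 0.2034817 ]
```

View pics/c1.png

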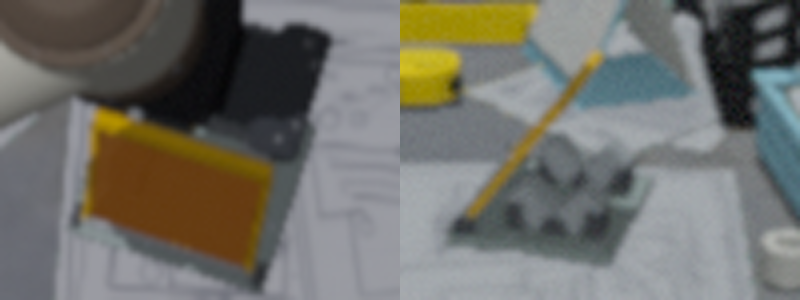

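The rail is at side px (329,165), and the gripper stands behind it with clear space. I go down behind the rail and then pull forward.

servo_tool:
  targets:
    - [0,0,-0.6,0,0]
    - [0,0,-1.2,0,0]
    - [0,0,-1.8,0,0]
    - [0,0,-2.4,0,0]
    - [0,0,-2.9,0,0]

```text
time_s: 2.28
tcp_pos: [0.5944, 0.1141, 0.1152]
ee_rot: [[-0.962, 0.272, -0.002], [0.272, 0.962, -0.001], [0.002, -0.001, -1.0]]
wrist_force: [-1.2, -0.1, -0.1]
gripper_width: 0.006
gripper_force: 0.0
```

servo_tool:
  targets:
    - [-0.2,0.06,0,0,0]
    - [-0.5,0.14,0,0,0]
    - [-0.8,0.23,0,0,0]
    - [-1.1,0.32,0,0,0]
    - [-1.4,0.4,0,0,0]

```text
time_s: 2.7
tcp_pos: [0.5527, 0.1273, 0.1183]
ee_rot: [[-0.962, 0.271, 0.002], [0.271, 0.962, 0.001], [-0.002, 0.002, -1.0]]
wrist_force: [-0.0, -0.1, 0.0]
gripper_width: 0.002
gripper_force: 0.0
```

servo_tool:
  targets:
    - [-0.3,0.08,0.05,0,0]
    - [-0.6,0.17,0.1,0,0]
    - [-0.9,0.26,0.1,0,0]
    - [-1.2,0.35,0.1,0,0]
    - [-1.5,0.43,0.1,0,0]

```text
time_s: 3.12
tcp_pos: [0.5075, 0.14, 0.1201]
ee_rot: [[-0.962, 0.272, 0.0], [0.272, 0.962, 0.0], [-0.0, 0.0, -1.0]]
wrist_force: [0.0, 0.0, 0.2]
gripper_width: 0.012
gripper_force: 0.0
```

servo_tool:
  targets:
    - [-0.3,0.08,0,0,0]
    - [-0.6,0.17,0,0,0]
    - [-0.9,0.26,0,0,0]
    - [-1.2,0.35,0,0,0]
    - [-1.3,0.38,0,0,0]

```text
time_s: 3.53
tcp_pos: [0.4679, 0.1512, 0.1199]
ee_rot: [[-0.963, 0.271, -0.001], [0.271, 0.963, -0.0], [0.001, -0.0, -1.0]]
wrist_force: [-0.2, -1.3, -0.4]
gripper_width: 0.001
gripper_force: 0.0
```

Run:
```python
from h import *
s=r.sense();print(s['tcp_pos'],s['wrist_force'])
c=cap('side','side2')
f=lambda im,x,y:cv2.resize(im[y:y+105,x:x+140,::-1],(560,420),interpolation=cv2.INTER_CUBIC)
cv2.imwrite('pics/c2.png',f(c['pixels'],240,120))
```

```text
[0.46791126 0.15120169 0.11993058] [-0.18443417 -1.28313069 -0.43691605]
```

View pics/c2.png

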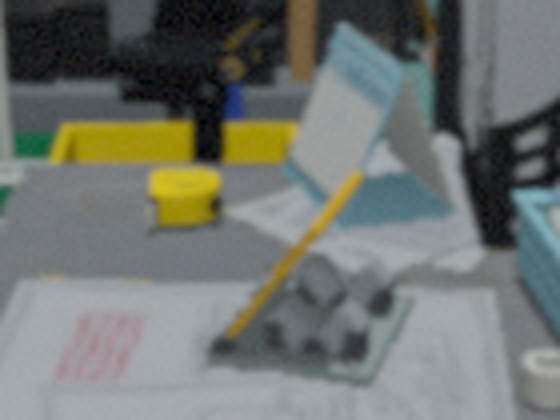

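Run:
```python
from h import *
S=load('side2')
for P in [(.468,.151,.12),(.562,.127,.0),(.562,.127,.052),(.468,.151,.103)]: print(P,proj(S,P))
d=cv2.absdiff(load('side2')['pixels'],load('side0')['pixels']).max(2)
cv2.imwrite('pics/c3.png',np.vstack([S['pixels'][:,:,::-1][0:300]]))
ys,xs=np.where(d>60);print(xs.min(),xs.max(),ys.min(),ys.max())
```

```text
(0.468, 0.151, 0.12) [[292.36328735 166.01340875]]
(0.562, 0.127, 0.0) [[322.77124187 204.51438941]]
(0.562, 0.127, 0.052) [[322.97411019 189.46180464]]
(0.468, 0.151, 0.103) [[292.49055361 171.19051657]]
0 305 0 399
```

View pics/c3.png

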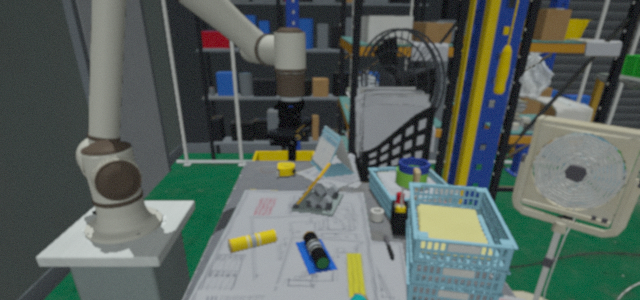

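The picture shows the gripper at side (292,150) already in front of the rest and the guard still shut, with the rail at (330,165). So it passed without hooking. I check the real tip height in the image.

Run:
```python
from h import *
S=load('side2');S0=load('side0');S1=load('side1');T1=load('top1');T0=load('top0')
d=cv2.absdiff(S['pixels'],S0['pixels']).max(2)
for y in range(146,180,2): print(y,d[y,278:308:2])
R=lambda x,y,z:(.5621+.961*x+.277*y,.1272-.277*x+.961*y,z)
for L in[(.005,-.063,.118),(.005,.063,.118),(-.066,-.063,.02),(-.066,.063,.02)]:print(L,proj(S,R(*L)),proj(T0,R(*L)))
print('s1 tcp',proj(S1,(.5956,.1168,.2035)))
d=cv2.absdiff(S1['pixels'],S0['pixels']).max(2)
for y in range(120,165,3): print(y,d[y,318:350:2])
```

```text
146 [ 10  10  11   8  28  56  86 110  97  33   9   4   3   4   2]
148 [ 3  3  6 12  3 42 77 97 91 32  7  4  5  5  3]
150 [  3   5   2   7   8  68 119  95 102  31   5   2   4   4   3]
152 [ 10  12   5   7  13  75 155 136 138  37   4   5   9  12   5]
154 [  7   9   5  16   8  72 134 138 127  34   2  15  20  13   8]
156 [  7   6   5  12   2  74 143 150 130  37   2   7  17  18  12]
158 [  4   4   5   5   3  77 143 135 128  35  11   7  13   7  11]
160 [ 5  7  5  6  5 53 79 89 78 12  2  5  4  4  3]
162 [6 4 5 3 5 7 5 6 5 2 3 4 4 3 4]
164 [ 5  5  6  4  4 11  5  3  9 14  4  3  6  8  5]
166 [7 4 5 3 8 7 6 3 4 2 5 6 4 8 6]
168 [3 6 5 6 7 9 5 5 8 4 3 3 3 6 2]
170 [ 3  6 11 15  4  5 14  4  4  5  5  2  5  5  1]
172 [ 6  6  8  2 12 25 15 11  8  5  6  6  4  5  6]
174 [ 5 12  9  4  2  5 14  4  6  3  8  5  5  6  7]
176 [10  3  4  1  6  2  3 11  3  5  5  2  4  4  6]
178 [6 7 2 2 1 7 4 8 3 3 4 6 6 8 4]
(0.005, -0.063, 0.118) [[319.47453371 177.30736922]] [[293.58232044 196.2598843 ]]
(0.005, 0.063, 0.118) [[329.78743495 162.67568395]] [[248.40427491 182.17975578]]
(-0.066, -0.063, 0.02) [[296.50645183 
[... 177 characters left out ...]
  4  8  9 11 25 31 20 17 16  6  7  4  6]
123 [ 2 10  4  5  9 10 12 26 22 30 17 12  5 15 10  4]
126 [ 4  4  7  4  2  5  4 22 28 28 39  4 10  3  4  8]
129 [ 5  3  3  4  5  6  9 41 44 52 30  9  2  5  4  5]
132 [  2   5   3   2   3   3  15  93 115  65  36   6   4   4   2   6]
135 [  6   6   4   2   1   5  15  87 128 130 119  29   4   7   5   3]
138 [ 4  3  4  3  3  5  2  8 10 12 14  6  6  7  6  3]
141 [6 4 1 3 5 4 3 3 2 6 2 5 6 1 2 7]
144 [6 2 6 1 3 4 4 2 3 6 3 2 4 5 6 6]
147 [5 4 3 5 2 5 5 1 1 4 2 7 4 4 4 3]
150 [4 4 4 7 3 2 4 2 4 3 2 4 8 2 6 6]
153 [8 3 5 5 5 4 2 3 3 3 3 2 2 1 2 3]
156 [3 1 7 3 5 4 2 1 4 3 6 6 7 2 4 1]
159 [5 5 4 1 4 2 2 3 1 6 7 3 5 2 4 2]
162 [1 7 4 5 4 2 4 5 7 4 5 3 9 3 4 3]
```

```bash
python3 - <<'E'
from h import *
T1=load('top1');S1=load('side1');S2=load('side2')
tcp=np.array([.5956,.1168,.2035]);x=np.array([-.963,.271,0]);y=np.array([.271,.963,0])
for z in(.2535,.29):
  for off in(0,.08):
    print(z,off,[proj(T1,tcp*[1,1,0]+[0,off,z]+a*.0375*x-.095*y)[0].round(1).tolist() for a in(-1,1)])
# tip-visible: ray through tips, at given nominal y and nominal z
for S,t,px in((S1,tcp,(334.5,137)),(S2,np.array([.468,.151,.12]),(291.8,160.5))):
    o,d=ray(S,px); print('at y',o+d*(t[1]-o[1])/d[1],'at ztip',atz(S,px,t[2]-.017))
E
python3 - <<'E'
import cv2,numpy as np
import sys; sys.path.insert(0,'.')
import os; os.chdir('.')
from h import *
t=load('top1')['pixels'][:,:,::-1]; s=load('side1')['pixels'][:,:,::-1]
a=cv2.resize(t[130:230,200:330],(520,400),interpolation=cv2.INTER_CUBIC); b=cv2.resize(s[80:180,305:370],(260,400),interpolation=cv2.INTER_CUBIC)
cv2.imwrite('pics/c4.png',np.hstack([a,b]))
E
```

```text
0.2535 0 [[312.0, 169.0], [302.6, 199.3]]
0.2535 0.08 [[278.1, 168.2], [268.6, 198.6]]
0.29 0 [[311.7, 166.9], [302.0, 198.4]]
0.29 0.08 [[276.5, 166.1], [266.7, 197.6]]
at y [0.59274633 0.1168     0.22178383] at ztip [0.6003351  0.23740274 0.1865    ]
at y [0.46669932 0.151      0.13786704] at ztip [0.46130229 0.24756809 0.103     ]
```

View pics/c4.png

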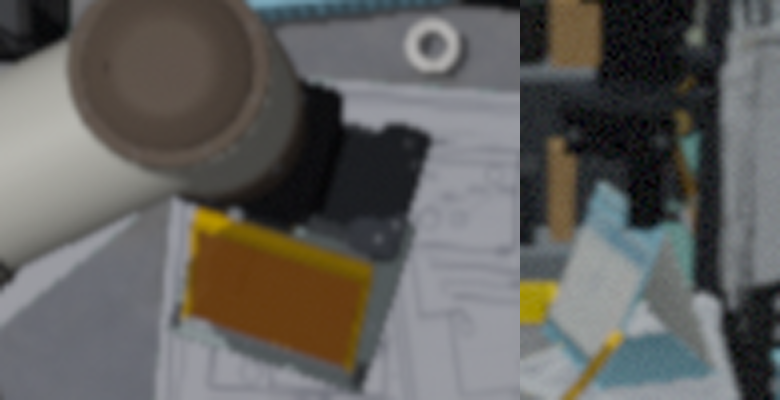

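The body agrees with the top view, but the visible fingertips stand about 35 mm higher than nominal, at z 0.138 instead of 0.103. That is why they passed over the rail. I go back behind it, go lower with a margin that is safe under either reading, and try again.

servo_tool:
  targets:
    - [0.4,-0.1,0.6,0,0]
    - [1.4,-0.4,0.6,0,0]
    - [2.4,-0.65,0.6,0,0]
    - [3.4,-0.9,0.6,0,0]
    - [4.3,-1.15,0.6,0,0]

```text
time_s: 4.0
tcp_pos: [0.6003, 0.1161, 0.138]
ee_rot: [[-0.962, 0.272, 0.001], [0.272, 0.962, 0.0], [-0.001, 0.0, -1.0]]
wrist_force: [-0.3, 0.3, 0.4]
gripper_width: 0.005
gripper_force: 0.0
```

servo_tool:
  targets:
    - [0,0,-0.5,0,0]
    - [0,0,-1.0,0,0]
    - [0,0,-1.5,0,0]
    - [0,0,-1.9,0,0]
    - [0,0,-2.1,0,0]

```text
time_s: 4.42
tcp_pos: [0.5976, 0.116, 0.0728]
ee_rot: [[-0.962, 0.272, -0.003], [0.272, 0.962, -0.001], [0.003, -0.002, -1.0]]
wrist_force: [-0.2, -0.2, 0.0]
gripper_width: 0.011
gripper_force: 0.0
```

Run:
```python
from h import *
s=r.sense();print(s['tcp_pos'],s['wrist_force'])
c=cap('side','side3'); d=cv2.absdiff(c['pixels'],load('side0')['pixels']).max(2)
print(proj(c,s['tcp_pos']))
for y in range(140,192,2): print(y,d[y,318:356:2])
```

```text
[0.59763756 0.11600678 0.07282371] [-0.20569351 -0.24824739  0.02137821]
[[334.8685166  184.70011908]]
140 [  3   4   7  20  98 119 109 117 125 134 133 127 107  91 101  46  13   9
   7]
142 [  8   4   4  25 104 124 121 124 116 133 119 109 105 114 102  58  24  15
   3]
144 [  7   3   3  44 124 141 131 140 117 117 109 104 108 101 105  45   8   4
   3]
146 [  6   6   1  58 130 132 151 130 140 128  97  96  99  94  87  28  38  20
   3]
148 [  8  15  29  87 126 138 132 137 143 111  83  73  84  74  90  27   6  14
   1]
150 [ 81 104 101 106 128 129 124 121 123  90  78  88  77  83  91  49  10  12
   8]
152 [119 110  96 112 115 136 129 124 103  70  73  78  88  84  86  52  22   4
   5]
154 [120 125 117 120 120 122 125 113  98  72  64  77  76  66  75  76  26   1
   3]
156 [149 134 125 131 131 125 133 118 121 120  72  65  63  52  65  29   2   3
   1]
158 [127 143 138 130 143 147 131 121 150 129 108  86  69  56  49  12   2   7
   5]
160 [104 122 134 139 132 138 130 163 140 148 146 113  67  36  19   5   1   3
   3]
162 [115 133 129 135 136 142 121 136 157 151 113  98  60   4   6   5   3   2
  10]
1
[... 321 characters left out ...]
  1
   4]
172 [  2  30  60  36   4   4   9  79 113 107  79  13   6   6   7   5   2   5
   2]
174 [ 13  58  43   5   2   1  11  75 104 113  85  19   3   6   5   3   7   3
   5]
176 [ 33  48  14   3   3   1  13  86 118 119  87  11   5   1   4   3   3   3
   3]
178 [  3   6   3   7   5   4   5  70 112 111  61   8   6   1   3   3   3   2
   7]
180 [ 6  2  1  3  3  3  3  9  9 13 18  7  3  3  3  1  4  8  2]
182 [6 1 6 6 4 5 4 2 2 7 7 2 2 3 1 2 6 2 4]
184 [ 2  3  3  3  3  2  3  9 13  3  2  3  2  2  2  2  1  2  1]
186 [ 3  1  1  2  3  5  9 22 38 14  2  2  3  2  5  3  2  4  3]
188 [ 7  2  5  2  3  2  5  3 29 38 14  3  2  2  4  2  5  5  5]
190 [ 8  5  1  3  4  2  3  4  4 24 16  2  3  2  2  3  3  2  3]
```

servo_tool:
  targets:
    - [-0.3,0.08,0.1,0,0]
    - [-0.65,0.19,0.1,0,0]
    - [-1.0,0.29,0.1,0,0]
    - [-1.35,0.39,0.1,0,0]
    - [-1.7,0.49,0.1,0,0]

```text
time_s: 4.88
tcp_pos: [0.5464, 0.1319, 0.0791]
ee_rot: [[-0.962, 0.271, 0.002], [0.271, 0.962, 0.001], [-0.001, 0.001, -1.0]]
wrist_force: [1.7, 0.3, 0.3]
gripper_width: 0.005
gripper_force: 0.5
```

servo_tool:
  targets:
    - [-0.3,0.08,0.1,0,0]
    - [-0.6,0.17,0.2,0,0]
    - [-0.9,0.26,0.2,0,0]
    - [-1.2,0.35,0.2,0,0]
    - [-1.5,0.43,0.2,0,0]

```text
time_s: 5.3
tcp_pos: [0.5013, 0.1444, 0.0839]
ee_rot: [[-0.962, 0.272, -0.0], [0.272, 0.962, 0.0], [0.0, -0.0, -1.0]]
wrist_force: [0.5, 0.1, -0.5]
gripper_width: 0.007
gripper_force: 0.2
```

servo_tool:
  targets:
    - [-0.3,0.08,0,0,0]
    - [-0.6,0.17,0,0,0]
    - [-0.9,0.26,0,0,0]
    - [-1.2,0.35,0,0,0]
    - [-1.5,0.43,0,0,0]

```text
time_s: 5.72
tcp_pos: [0.4564, 0.1572, 0.0838]
ee_rot: [[-0.962, 0.272, -0.0], [0.272, 0.962, -0.0], [0.0, -0.0, -1.0]]
wrist_force: [0.6, 0.0, 0.1]
gripper_width: 0.008
gripper_force: 0.0
```

Run:
```python
from h import *
s=r.sense();print(s['tcp_pos'],s['wrist_force'])
c=cap('side','side4')['pixels'][110:230,250:370,::-1];t=cap('top','top4')['pixels'][140:260,200:320,::-1]
cv2.imwrite('pics/c5.png',cv2.resize(np.hstack([t,c]),(800,400),interpolation=cv2.INTER_CUBIC))
```

```text
[0.45637451 0.15719549 0.08384516] [0.56164814 0.02565194 0.06841182]
```

View pics/c5.png

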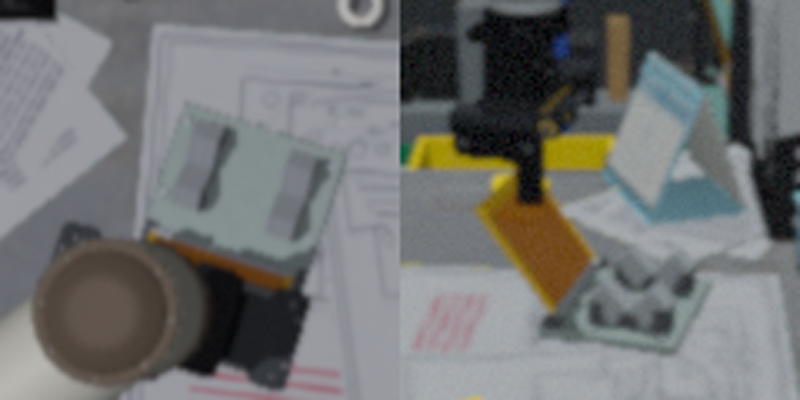

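The guard is past upright and falling open; the fingers hold nothing back. I lift and go over the barrel while it drops.

servo_tool:
  targets:
    - [0,0,0.7,0,0]
    - [0,0,1.4,0,0]
    - [0,0,2.1,0,0]
    - [0,0,2.8,0,30]
    - [0,0,3.5,0,70]

```text
time_s: 6.23
tcp_pos: [0.4575, 0.157, 0.19]
ee_rot: [[-0.962, 0.272, 0.0], [0.272, 0.962, 0.0], [-0.0, 0.0, -1.0]]
wrist_force: [-0.2, -0.3, -0.7]
gripper_width: 0.089
gripper_force: 0.0
```

servo_tool:
  targets:
    - [0.26,-1.05,0,-0.1,70]
    - [0.52,-2.1,0,-0.2,70]
    - [0.78,-3.15,0,-0.3,70]
    - [1.04,-4.2,0,-0.4,70]
    - [1.3,-5.25,0,-0.51,70]

```text
time_s: 6.65
tcp_pos: [0.4967, -0.0019, 0.1892]
ee_rot: [[-0.704, 0.71, 0.001], [0.71, 0.704, 0.0], [-0.0, 0.0, -1.0]]
wrist_force: [1.0, -0.2, 0.4]
gripper_width: 0.447
gripper_force: 0.0
```

servo_tool:
  targets:
    - [0.26,-1.05,0,-0.1,70]
    - [0.52,-2.1,0,-0.2,70]
    - [0.78,-3.15,0,-0.3,70]
    - [1.04,-4.2,0,-0.4,70]
    - [1.3,-5.25,0,-0.52,70]

```text
time_s: 7.07
tcp_pos: [0.5357, -0.1598, 0.1889]
ee_rot: [[-0.257, 0.966, 0.0], [0.966, 0.257, -0.0], [-0.0, 0.0, -1.0]]
wrist_force: [0.7, 0.0, -0.0]
gripper_width: 0.777
gripper_force: 0.0
```

Run:
```python
from h import *
s=r.sense();print(s['tcp_pos'],s['ee_rot'].round(3).tolist() if hasattr(s['ee_rot'],'round') else s['ee_rot'])
c=cap('side','side5')['pixels'][:,:,::-1];t=cap('top','top5')['pixels'][:,:,::-1]
f=lambda im,x,y,w,h,W:cv2.resize(im[y:y+h,x:x+w],(W,h*W//w),interpolation=cv2.INTER_CUBIC)
a=f(t,235,155,80,80,400); b=f(c,270,120,80,80,400) ; cv2.imwrite('pics/c6.png',np.hstack([a,b]))
```

```text
[ 0.53568973 -0.15980049  0.18894983] [[-0.257, 0.966, 0.0], [0.966, 0.257, -0.0], [-0.0, 0.0, -1.0]]
```

View pics/c6.png

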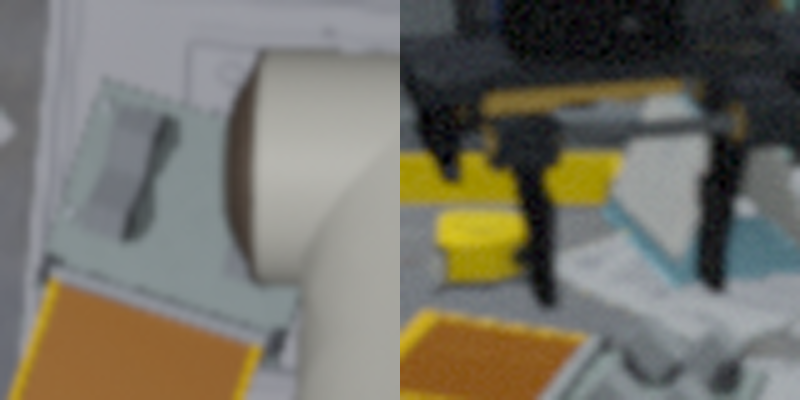

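The guard lies open; the fingertips are at side (299,181) and (332,178). I check their height numerically.

Run:
```python
from h import *
c=load('side5'); tcp=np.array([.5357,-.1598,.1889]); yv=np.array([.966,.257,0])
for sgn,px in((-1,(299,180.6)),(1,(332.4,178))):
    P=tcp+sgn*.041*yv; o,d=ray(c,px); print('tip at y',(o+d*(P[1]-o[1])/d[1]).round(4),'nominal',(P-[0,0,.017]).round(4), 'proj nominal',proj(c,P-[0,0,.017])[0].round(1))
o,d=ray(c,(315.7,179.3));print((o+d*(-.1598-o[1])/d[1]).round(4))
```

```text
tip at y [ 0.4993 -0.1703  0.2073] nominal [ 0.4961 -0.1703  0.1719] proj nominal [297.8 195.2]
tip at y [ 0.5737 -0.1493  0.2048] nominal [ 0.5753 -0.1493  0.1719] proj nominal [332.8 191.3]
[ 0.536  -0.1598  0.206 ]
```

servo_tool:
  targets:
    - [0,0,-1.1,0,70]
    - [0,0,-2.2,0,70]
    - [0,0,-3.3,0,70]
    - [0,0,-4.4,0,70]
    - [0,0,-5.2,0,70]

```text
time_s: 7.58
tcp_pos: [0.5339, -0.1574, 0.0303]
ee_rot: [[-0.263, 0.965, -0.003], [0.965, 0.263, 0.0], [0.001, -0.003, -1.0]]
wrist_force: [-0.2, 0.8, -0.1]
gripper_width: 0.805
gripper_force: 0.0
```

servo_tool:
  targets:
    - [0,0,-0.3,0,70]
    - [0,0,-0.6,0,70]
    - [0,0,-0.8,0,70]
    - [0,0,-0.9,0,70]
    - [0,0,-0.9,0,70]

```text
time_s: 8.0
tcp_pos: [0.536, -0.1579, 0.0065]
ee_rot: [[-0.263, 0.965, 0.001], [0.965, 0.263, -0.0], [-0.0, 0.001, -1.0]]
wrist_force: [-0.0, 0.3, 0.1]
gripper_width: 0.804
gripper_force: 0.0
```

Run:
```python
from h import *
s=r.sense();print(s['tcp_pos'],s['wrist_force'])
c=cap('side','side6'); d=cv2.absdiff(c['pixels'],load('side0')['pixels']).max(2)
print(proj(c,[s['tcp_pos']+sg*.04*np.array([.966,.257,0])+[0,0,.017] for sg in(-1,1)]))
for y in range(226,262,2): print(y,d[y,284:348:3])
```

```text
[ 0.53596102 -0.15786675  0.00645885] [-0.00189344  0.33340626  0.05052309]
[[299.39158232 250.58938003]
 [331.01834034 245.81279679]]
226 [120  73 117 128 139 130 106  46  27  11   7   6   1   5   6  52 145 145
  20   6   2   1]
228 [130  52  95 135 127 134  61   1   6   5   6   4   4   2   3  80 144 114
   2   6   2   6]
230 [ 96   4  49 119 134 114  22   4   4   6   6   6   6   6   9  76 132  84
   4   6   3   3]
232 [ 89   5  16  34 130 115   5   6  29  25   3   4   5   4   6  77 133  77
   3   3   9   7]
234 [ 44   3   1   2 105 138  31  13   9  19   7   5   5   5   4  77 131  38
   5   7   4   6]
236 [  5   2   4   2  76 147  72   9  16  24  24   3   2   3   6  78 139  28
   4   7   3   8]
238 [  4   5   2   6  34 140  95  24   8  21  24   7   8   2   5  71 131   8
   9   4   3   3]
240 [  8   6   5   5  25 150  65   8  13  51  36  43  55   6   8  76 123   6
   5   4   3   2]
242 [  3   2   7   8  56 150  83  25  23  41  59  62  56  24   5  77 127   4
   5   4   4   6]
244 [  4   6   1   7  49 159  76  13  15  48  53  45  52  46   4  56 138   8
   4   1   6   5]
246 [  4   5   4   3  26 180  83   5  24  35  30  40  39  48   5  23  76   2
   7   3   6   6]
248 [  7   4   1   8   6 141  90  25  14  29  20  22  20  42  22   4   6   1
   8   1   5   2]
250 [ 4  6  8  4  3 86 97 51  0 31 26 34 26 26 47  4  6  6  5  5  1  1]
252 [ 1  4  2  6  7 27 77 60  1 12 19 12 18 16 64  9  6  4  7  9  3  6]
254 [ 2  1  3  2  4  6 52 66 15  3 12 17  5 12 46 36  8  8  4  7  2  4]
256 [ 5  2  7  4  6  7 57 70 44  9 27  7 24  9 26 60  5  6  4  2  3  5]
258 [ 6  4  3  2  8  4 32 73 47 17 11  5  5  4  8 62 15  8  5  3  2  5]
260 [ 7  7  5  6  6  7 10 70 62  4  3  7  7  6 11 48 41  3  6  6  7  3]
```

servo_tool:
  targets:
    - [0,0,-0.15,0,70]
    - [0,0,-0.3,0,70]
    - [0,0,-0.4,0,70]
    - [0,0,-0.5,0,70]
    - [0,0,-0.5,0,70]

```text
time_s: 8.47
tcp_pos: [0.5349, -0.158, -0.0097]
ee_rot: [[-0.262, 0.965, -0.001], [0.965, 0.262, 0.0], [0.0, -0.001, -1.0]]
wrist_force: [0.2, -0.4, 0.1]
gripper_width: 0.803
gripper_force: 0.0
```

servo_tool:
  targets:
    - [0,0,0,0,30]
    - [0,0,0,0,25]
    - [0,0,0,0,25]
    - [0,0,0,0,25]
    - [0,0,0,0,25]

```text
time_s: 8.88
tcp_pos: [0.5355, -0.158, -0.0089]
ee_rot: [[-0.262, 0.965, 0.0], [0.965, 0.262, -0.0], [-0.0, 0.0, -1.0]]
wrist_force: [0.6, -0.2, 0.0]
gripper_width: 0.513
gripper_force: 0.0
```

servo_tool:
  targets:
    - [0,0,0,0,25]
    - [0,0,0,0,25]
    - [0,0,0,0,25]
    - [0,0,0,0,25]
    - [0,0,0,0,25]

```text
time_s: 9.3
tcp_pos: [0.5355, -0.158, -0.009]
ee_rot: [[-0.263, 0.965, 0.0], [0.965, 0.263, -0.0], [-0.0, 0.0, -1.0]]
wrist_force: [-0.2, -0.5, 0.6]
gripper_width: 0.408
gripper_force: 30.0
```

Gripped at 35.5 mm with 30 N. I lift it and refine the rest pose from the top view.

servo_tool:
  targets:
    - [0,0,0.4,0,25]
    - [0,0,1.1,0,25]
    - [0,0,1.9,0,25]
    - [0,0,2.8,0,25]
    - [0,0,3.7,0,25]

```text
time_s: 9.72
tcp_pos: [0.5342, -0.1578, 0.1021]
ee_rot: [[-0.262, 0.965, -0.003], [0.965, 0.262, 0.0], [0.001, -0.003, -1.0]]
wrist_force: [0.7, 0.0, -2.1]
gripper_width: 0.405
gripper_force: 30.0
```

servo_tool:
  targets:
    - [0,0,0.3,0,25]
    - [0,0,0.5,0,25]
    - [0,0,0.5,0,25]
    - [0,0,0.5,0,25]
    - [0,0,0.5,0,25]

```text
time_s: 10.13
tcp_pos: [0.534, -0.1578, 0.1149]
ee_rot: [[-0.262, 0.965, -0.004], [0.965, 0.262, 0.001], [0.002, -0.004, -1.0]]
wrist_force: [-0.0, 0.4, -1.5]
gripper_width: 0.401
gripper_force: 30.0
```

```bash
cat > edge.py <<'E'
from h import *
from scipy.optimize import least_squares
from scipy.ndimage import map_coordinates, gaussian_filter
def W(p,L):
    c,s=np.cos(p[2]),np.sin(p[2]); L=np.atleast_2d(L)/1000.; return np.c_[p[0]+c*L[:,0]-s*L[:,1],p[1]+s*L[:,0]+c*L[:,1],L[:,2]]
def pts(c,p,A,B,n=40,half=5):
    lab=cv2.cvtColor((c['pixels']/255.).astype(np.float32),cv2.COLOR_RGB2LAB); ch=[gaussian_filter(lab[:,:,i],.7) for i in range(3)]
    P=proj(c,W(p,np.linspace(A,B,n))); t=P[-1]-P[0]; t/=np.linalg.norm(t); nn=np.array([-t[1],t[0]]); o=np.arange(-half,half+.01,.25)
    # average along 4 neighbouring samples to beat noise
    prof=[]
    for q in P: X=q[:,None]+nn[:,None]*o; prof.append([map_coordinates(k,[X[1],X[0]],order=1) for k in ch])
    prof=np.array(prof); out=[]
    for i in range(0,n-7,4):
        m=prof[i:i+8].mean(0); g=np.sqrt((np.gradient(m,axis=1)**2).sum(0)); j=g[2:-2].argmax()+2
        out.append((P[i:i+8].mean(0)+nn*o[j]))
    return np.array(out)
def run(edges,p):
    for it in range(4):
        half=[6,5,4,3][it]; E=[(c,A,B,pts(c,p,A,B,half=half)) for c,A,B in edges]
        def f(q):
            r_=[]
            for c,A,B,X in E:
                a,b=proj(c,W(q,[A,B])); t=(b-a)/np.linalg.norm(b-a); r_.append((X-a)@[-t[1],t[0]])
            return np.concatenate(r_)
        p=least_squares(f,p,loss='soft_l1',f_scale=.4).x
    print(p.round(4),'yaw',np.degrees(p[2]).round(2),'med resid px',np.median(abs(f(p))).round(2)); return p
E
python3 - <<'E'
from edge import *
s=r.sense();print(s['tcp_pos'],s['wrist_force'],s['gripper_force'],s['gripper_width'])
T0,T4,T5=load('top0'),load('top4'),load('top5'); p=[.562,.127,-.2803]
bk=((50,-72,12),(50,72,12)); lf=((45,75,12),(-40,75,12)); rt=((45,-75,12),(-35,-75,12))
run([(T4,*bk),(T4,*lf),(T4,*rt)],p); run([(T0,*bk),(T0,*lf),(T0,*rt)],p)
run([(T4,*bk),(T4,*lf),(T4,*rt),(T0,*bk),(T0,*lf),(T0,*rt)],p)
E
```

```text
[ 0.53400343 -0.15780592  0.11493341] [-0.00636536  0.39764866 -1.54483666] 29.999597668647766 0.40057688927422125
[ 0.5662  0.1431 -0.3181] yaw -18.23 med resid px 0.52
[ 0.5537  0.1333 -0.3247] yaw -18.6 med resid px 0.96
[ 0.5618  0.1427 -0.3908] yaw -22.39 med resid px 1.71
```

servo_tool:
  targets:
    - [-1.0,-0.8,0,0,25]
    - [-2.0,-1.6,0,0,25]
    - [-3.0,-2.4,0,0,25]
    - [-4.0,-3.2,0,0,25]
    - [-5.0,-4.0,0,0,25]

```text
time_s: 10.55
tcp_pos: [0.383, -0.2783, 0.1155]
ee_rot: [[-0.263, 0.965, -0.003], [0.965, 0.263, 0.001], [0.002, -0.003, -1.0]]
wrist_force: [-0.1, -1.3, -3.1]
gripper_width: 0.401
gripper_force: 30.0
```

Run:
```python
from h import *
ims=[r.capture('top') for _ in range(6)]; c=ims[0]; c['pixels']=np.mean([i['pixels'] for i in ims],0).round().astype(np.uint8); pickle.dump(c,open('pics/top7.pkl','wb'))
s_=[r.capture('side') for _ in range(6)]; d=s_[0]; d['pixels']=np.mean([i['pixels'] for i in s_],0).round().astype(np.uint8); pickle.dump(d,open('pics/side7.pkl','wb'))
t=c['pixels'][160:240,236:311,::-1]; s=d['pixels'][160:240,282:340,::-1]
a=np.hstack([cv2.resize(x,None,fx=6,fy=6,interpolation=cv2.INTER_CUBIC) for x in(t,s)])
a=cv2.convertScaleAbs(a,alpha=1.3,beta=-20)
cv2.imwrite('pics/c7.png',a);print(a.shape)
```

```text
(480, 798, 3)
```

View pics/c7.png

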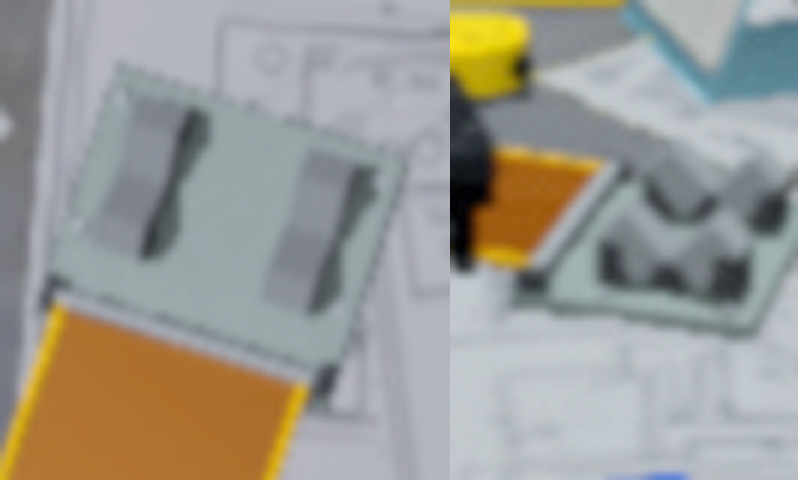

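The last view shows the guard fully open and both saddles clear. The plate corners are at crop (120,66) and (404,152); the left saddle top runs from (137,97) to (140,258) and the right one from (307,147) to (310,312). I fit the pose with these.

```bash
cat > fit2.py <<'E'
from edge import *
T=load('top7');S=load('side7')
t=lambda x,y:np.array([236+(x+.5)/6-.5,160+(y+.5)/6-.5]); s=lambda x,y:np.array([282+(x-450+.5)/6-.5,160+(y+.5)/6-.5])
obs=[(t(120,66),(50,75,12)),(t(404,152),(50,-75,12)),(t(137,97),(38,54,52)),(t(185,105),(38,30,52)),(t(95,243),(-38,54,52)),(t(141,258),(-38,30,52)),
(t(307,148),(38,-30,52)),(t(355,161),(38,-54,52)),(t(264,297),(-38,-30,52)),(t(310,312),(-38,-54,52))]
o=least_squares(lambda p:(proj(T,W(p,[L for _,L in obs]))-np.array([q for q,_ in obs])).ravel(),[.562,.127,-.28],loss='soft_l1',f_scale=.5)
p=o.x;print(p.round(4),np.degrees(p[2]).round(2)); print((proj(T,W(p,[L for _,L in obs]))-np.array([q for q,_ in obs])).round(2).tolist())
print('side check plate corner', proj(S,W(p,[(50,-75,12),(-80,-75,12)])).round(1), s(752,327),s(545,303))
# groove-bottom line: brightness valley between flanks at saddle mids
E
python3 fit2.py; python3 -c "
from h import *
s=r.sense();print(s['tcp_pos'],s['wrist_force'],s['joints'])"
```

```text
[ 0.5611  0.1276 -0.2678] -15.35
[[-0.88, -0.14], [1.23, 0.22], [0.07, -0.91], [0.23, 0.19], [-0.92, 0.61], [-0.39, 0.55], [0.32, -0.91], [0.49, -0.65], [-0.4, 0.16], [0.14, 0.11]]
side check plate corner [[333.  213.8]
 [290.8 208.5]] [331.91666667 214.08333333] [297.41666667 210.08333333]
[ 0.38589015 -0.27748372  0.11675808] [-0.52260258 -0.06587558 -1.36161252] [-1.60750578e+01  1.26442959e+01 -2.71509285e+01 -4.02326760e-03
 -5.02218026e+01 -1.48635349e+02]
```

servo_tool:
  targets:
    - [0.39,0.9,0,-0.04,25]
    - [0.78,1.8,0,-0.08,25]
    - [1.17,2.7,0,-0.12,25]
    - [1.56,3.6,0,-0.15,25]
    - [1.95,4.5,0,-0.18,25]

```text
time_s: 11.57
tcp_pos: [0.4445, -0.1414, 0.1171]
ee_rot: [[-0.086, 0.996, 0.0], [0.996, 0.086, 0.0], [-0.0, 0.0, -1.0]]
wrist_force: [1.0, 0.2, -1.7]
gripper_width: 0.407
gripper_force: 29.8
```

servo_tool:
  targets:
    - [0.39,0.9,0,-0.04,25]
    - [0.78,1.8,0,-0.08,25]
    - [1.17,2.7,0,-0.12,25]
    - [1.56,3.6,0,-0.15,25]
    - [1.95,4.5,0,-0.18,25]

```text
time_s: 11.98
tcp_pos: [0.4878, -0.1262, 0.1003]
ee_rot: [[0.026, 1.0, 0.009], [0.995, -0.027, 0.094], [0.094, 0.007, -0.996]]
wrist_force: [-0.8, -0.4, -1.7]
gripper_width: 0.404
gripper_force: 30.0
```

servo_tool:
  targets:
    - [0.39,1.0,0,-0.04,25]
    - [0.9,2.2,0,-0.08,25]
    - [1.4,3.4,0,-0.12,25]
    - [1.8,4.2,0,-0.16,25]
    - [1.95,4.5,0,-0.18,25]

```text
time_s: 12.4
tcp_pos: [0.5207, -0.104, 0.0629]
ee_rot: [[0.133, 0.99, 0.046], [0.973, -0.14, 0.185], [0.189, 0.02, -0.982]]
wrist_force: [-0.0, 0.1, -2.9]
gripper_width: 0.408
gripper_force: 30.0
```

```bash
cat > st.py <<'E'
from h import *
p=(.5612,.1275,np.radians(-15.5))
def avg(n=10):
    a=[]
    for _ in range(n): r.capture('top'); a.append(r.sense())
    f=lambda k:np.mean([x[k] for x in a],0)
    t=f('tcp_pos');R=f('ee_rot');F=f('wrist_force');M=f('moment'); d=t[:2]-p[:2]; c,s=np.cos(p[2]),np.sin(p[2])
    L=lambda v:np.round([c*v[0]+s*v[1],-s*v[0]+c*v[1],v[2]],3)
    print('t',a[-1]['time_s'],'tcp',t.round(4),'local xy mm',np.round([1e3*(c*d[0]+s*d[1]),1e3*(-s*d[0]+c*d[1])],1),'yaw',np.degrees(np.arctan2(R[1,1],R[0,1])).round(2),'F local',L(F),'M local',L(M),'grip',a[-1]['gripper_force'],a[-1]['gripper_width'])
if __name__=='__main__': avg()
E
python3 st.py
```

```text
t 12.9 tcp [ 0.5205 -0.1032  0.0639] local xy mm [  22.4 -233.2] yaw -7.87 F local [ 0.027  0.078 -1.923] M local [-0.658 -0.01   0.013] grip 29.999767541885376 0.40287865087863906
```

Joint 6 is near its limit, so the wrist tilted. I need the half-turn-equivalent grasp, so I turn the other way (+).

servo_tool:
  targets:
    - [0,0,0.2,0.1,25]
    - [0,0,0.4,0.2,25]
    - [0,0,0.6,0.3,25]
    - [0,0,0.8,0.4,25]
    - [0,0,1,0.5,25]

```text
time_s: 13.32
tcp_pos: [0.5211, -0.1026, 0.095]
ee_rot: [[-0.358, 0.933, -0.048], [0.914, 0.36, 0.184], [0.189, 0.022, -0.982]]
wrist_force: [0.2, 0.3, -2.8]
gripper_width: 0.408
gripper_force: 30.0
```

```bash
python3 -c "
from h import *
s=r.sense();print(s['tcp_pos'],s['ee_rot'],s['joints'].round(2) if hasattr(s['joints'],'round') else s['joints'],s['gripper_force'],s['time_s'])"
```

```text
[ 0.52111014 -0.10256934  0.09500867] [[-0.35774257  0.93258201 -0.0480734 ]
 [ 0.91449485  0.36029365  0.184086  ]
 [ 0.18899583  0.02189252 -0.98173382]] [  -0.68   22.11  -12.85  -12.42  -58.58 -151.26] 29.99864548444748 13.3167
```

The commanded pose has kept an 11° tilt from running into joint 6's limit. I can undo it by pushing gently the same way against the other end of that joint, which mirrors how the tilt arose. First I turn round, raised clear of everything.

servo_tool:
  targets:
    - [0,0,0.4,0.12,25]
    - [0,0,0.8,0.24,25]
    - [0,0,1.2,0.36,25]
    - [0,0,1.6,0.48,25]
    - [0,0,2,0.6,25]

```text
time_s: 13.73
tcp_pos: [0.5211, -0.1025, 0.1552]
ee_rot: [[-0.812, 0.566, -0.144], [0.552, 0.824, 0.124], [0.189, 0.022, -0.982]]
wrist_force: [0.3, 0.0, -1.5]
gripper_width: 0.402
gripper_force: 30.0
```

servo_tool:
  targets:
    - [0,0,0,0.12,25]
    - [0,0,0,0.24,25]
    - [0,0,0,0.36,25]
    - [0,0,0,0.48,25]
    - [0,0,0,0.6,25]

```text
time_s: 14.15
tcp_pos: [0.5212, -0.1024, 0.1545]
ee_rot: [[-0.982, 0.001, -0.188], [-0.003, 1.0, 0.021], [0.188, 0.021, -0.982]]
wrist_force: [-0.8, -1.0, -2.1]
gripper_width: 0.401
gripper_force: 30.0
```

servo_tool:
  targets:
    - [0,0,0,0.12,25]
    - [0,0,0,0.24,25]
    - [0,0,0,0.36,25]
    - [0,0,0,0.48,25]
    - [0,0,0,0.6,25]

```text
time_s: 14.57
tcp_pos: [0.5212, -0.1023, 0.1545]
ee_rot: [[-0.809, -0.564, -0.167], [-0.557, 0.826, -0.089], [0.188, 0.021, -0.982]]
wrist_force: [0.2, -0.4, -2.3]
gripper_width: 0.403
gripper_force: 30.0
```

servo_tool:
  targets:
    - [0,0,0,0.12,25]
    - [0,0,0,0.24,25]
    - [0,0,0,0.36,25]
    - [0,0,0,0.48,25]
    - [0,0,0,0.6,25]

```text
time_s: 14.98
tcp_pos: [0.5211, -0.1022, 0.1545]
ee_rot: [[-0.353, -0.932, -0.087], [-0.916, 0.363, -0.169], [0.189, 0.021, -0.982]]
wrist_force: [-0.5, 0.2, -1.0]
gripper_width: 0.408
gripper_force: 30.0
```

servo_tool:
  targets:
    - [0,0,0,0.12,25]
    - [0,0,0,0.24,25]
    - [0,0,0,0.36,25]
    - [0,0,0,0.48,25]
    - [0,0,0,0.6,25]

```text
time_s: 15.4
tcp_pos: [0.5209, -0.1023, 0.1546]
ee_rot: [[0.226, -0.974, 0.023], [-0.956, -0.226, -0.189], [0.189, 0.021, -0.982]]
wrist_force: [-0.9, 0.2, -1.7]
gripper_width: 0.401
gripper_force: 30.0
```

servo_tool:
  targets:
    - [0,0,0,0.12,25]
    - [0,0,0,0.24,25]
    - [0,0,0,0.36,25]
    - [0,0,0,0.48,25]
    - [0,0,0,0.6,25]

```text
time_s: 15.82
tcp_pos: [0.5207, -0.1024, 0.1546]
ee_rot: [[0.726, -0.676, 0.126], [-0.661, -0.737, -0.143], [0.189, 0.021, -0.982]]
wrist_force: [0.4, 0.3, -2.8]
gripper_width: 0.412
gripper_force: 30.0
```

servo_tool:
  targets:
    - [0,0,0,0.12,25]
    - [0,0,0,0.24,25]
    - [0,0,0,0.36,25]
    - [0,0,0,0.48,25]
    - [0,0,0,0.6,25]

```text
time_s: 16.23
tcp_pos: [0.5204, -0.1024, 0.1546]
ee_rot: [[0.973, -0.142, 0.185], [-0.135, -0.99, -0.047], [0.189, 0.021, -0.982]]
wrist_force: [-0.4, 0.3, -1.1]
gripper_width: 0.408
gripper_force: 30.0
```

servo_tool:
  targets:
    - [0,0,0,0.12,25]
    - [0,0,0,0.24,25]
    - [0,0,0,0.36,25]
    - [0,0,0,0.48,25]
    - [0,0,0,0.6,25]

```text
time_s: 16.65
tcp_pos: [0.5205, -0.1024, 0.1547]
ee_rot: [[0.879, 0.442, 0.179], [0.437, -0.897, 0.065], [0.19, 0.021, -0.982]]
wrist_force: [-1.1, -0.2, -1.8]
gripper_width: 0.409
gripper_force: 30.0
```

```bash
cat > j.py <<'E'
from h import *
s=r.sense();R=np.array(s['ee_rot']);print(s['time_s'],np.round(s['tcp_pos'],4),'z',R[:,2].round(3),'closing',np.degrees(np.arctan2(R[1,1],R[0,1])).round(2),np.round(s['joints'],2),s['gripper_force'],np.round(s['wrist_force'],1))
E
python3 j.py
```

```text
16.65 [ 0.5205 -0.1024  0.1547] z [ 0.179  0.065 -0.982] closing -63.79 [  4.49  10.75 -22.68  -4.07 -46.03 114.39] 29.99901294708252 [-1.1 -0.2 -1.8]
```

servo_tool:
  targets:
    - [0,0,0,0.12,25]
    - [0,0,0,0.24,25]
    - [0,0,0,0.36,25]
    - [0,0,0,0.48,25]
    - [0,0,0,0.6,25]

```text
time_s: 17.07
tcp_pos: [0.5207, -0.1025, 0.1547]
ee_rot: [[0.479, 0.871, 0.112], [0.857, -0.491, 0.155], [0.19, 0.021, -0.982]]
wrist_force: [-0.1, 0.5, -2.2]
gripper_width: 0.404
gripper_force: 30.0
```

servo_tool:
  targets:
    - [0,0,0,0.12,25]
    - [0,0,0,0.24,25]
    - [0,0,0,0.34,25]
    - [0,0,0,0.4,25]
    - [0,0,0,0.44,25]

```text
time_s: 17.48
tcp_pos: [0.5218, -0.0869, 0.1587]
ee_rot: [[0.098, 0.995, 0.035], [0.982, -0.102, 0.16], [0.162, 0.019, -0.987]]
wrist_force: [-0.5, 0.7, -3.3]
gripper_width: 0.404
gripper_force: 30.0
```

```bash
python3 j.py
```

```text
17.4833 [ 0.5218 -0.0869  0.1587] z [ 0.035  0.16  -0.987] closing -5.86 [  2.06  15.19 -13.21 -10.56 -59.68 177.35] 29.99907374382019 [-0.5  0.7 -3.3]
```

The tilt is shrinking as intended. I continue in small pushes.

servo_tool:
  targets:
    - [0,0,0,0.05,25]
    - [0,0,0,0.1,25]
    - [0,0,0,0.15,25]
    - [0,0,0,0.2,25]
    - [0,0,0,0.2,25]

```text
time_s: 17.9
tcp_pos: [0.5173, -0.0483, 0.165]
ee_rot: [[-0.049, 0.999, 0.01], [0.994, 0.048, 0.103], [0.102, 0.015, -0.995]]
wrist_force: [-1.0, -0.1, -2.3]
gripper_width: 0.406
gripper_force: 30.0
```

```bash
python3 j.py
```

```text
17.9 [ 0.5173 -0.0483  0.165 ] z [ 0.01   0.103 -0.995] closing 2.72 [  8.72  13.89 -15.09  -6.67 -59.7  177.35] 29.99956101179123 [-1.  -0.1 -2.3]
```

servo_tool:
  targets:
    - [0,0,0,0.05,25]
    - [0,0,0,0.1,25]
    - [0,0,0,0.15,25]
    - [0,0,0,0.2,25]
    - [0,0,0,0.22,25]

```text
time_s: 18.32
tcp_pos: [0.5069, -0.0108, 0.1669]
ee_rot: [[-0.208, 0.978, 0.007], [0.978, 0.208, 0.037], [0.035, 0.014, -0.999]]
wrist_force: [0.1, -0.6, -1.9]
gripper_width: 0.404
gripper_force: 30.0
```

```bash
python3 j.py
```

```text
18.3167 [ 0.5069 -0.0108  0.1669] z [ 0.007  0.037 -0.999] closing 11.98 [ 15.82  12.26 -18.45  -2.29 -58.36 177.37] 29.999452829360962 [ 0.1 -0.6 -1.9]
```

servo_tool:
  targets:
    - [0,0,0,0.04,25]
    - [0,0,0,0.08,25]
    - [0,0,0,0.12,25]
    - [0,0,0,0.12,25]
    - [0,0,0,0.12,25]

```text
time_s: 18.73
tcp_pos: [0.5001, 0.0083, 0.1666]
ee_rot: [[-0.294, 0.956, 0.015], [0.956, 0.294, 0.003], [-0.001, 0.015, -1.0]]
wrist_force: [0.3, 0.7, -1.9]
gripper_width: 0.405
gripper_force: 30.0
```

```bash
python3 j.py
```

```text
18.7333 [0.5001 0.0083 0.1666] z [ 0.015  0.003 -1.   ] closing 17.1 [ 1.964e+01  1.132e+01 -2.063e+01  1.100e-01 -5.720e+01  1.774e+02] 29.99950021505356 [ 0.3  0.7 -1.9]
```

The tilt is gone (0.001 along the barrel axis). Now I go over the rest with turn -0.57, which takes joint 6 to about 136°, well inside its range.

servo_tool:
  targets:
    - [0.4,0.8,0,-0.11,25]
    - [0.8,1.6,0,-0.22,25]
    - [1.2,2.4,0,-0.34,25]
    - [1.7,3.3,0,-0.46,25]
    - [2.03,3.97,0,-0.57,25]

```text
time_s: 19.15
tcp_pos: [0.5628, 0.1284, 0.1665]
ee_rot: [[0.275, 0.961, 0.015], [0.961, -0.275, -0.005], [-0.0, 0.016, -1.0]]
wrist_force: [0.6, 0.1, -1.4]
gripper_width: 0.409
gripper_force: 30.0
```

servo_tool:
  targets:
    - [0,0,-0.6,0,25]
    - [0,0,-1.3,0,25]
    - [0,0,-2.0,0,25]
    - [0,0,-2.6,0,25]
    - [0,0,-3.0,0,25]

```text
time_s: 19.57
tcp_pos: [0.5605, 0.1262, 0.0743]
ee_rot: [[0.27, 0.963, 0.011], [0.963, -0.27, -0.006], [-0.003, 0.013, -1.0]]
wrist_force: [1.0, -0.9, -2.5]
gripper_width: 0.404
gripper_force: 30.0
```

```bash
python3 j.py; python3 st.py
python3 - <<'E'
from h import *
# hidden-view check: barrel ends in the top picture (dark pixels / orange end) 
c=cap('top','top8'); lab=c['pixels'].astype(int); ys,xs=np.mgrid[160:240,236:316]; a=lab[160:240,236:316]
m=(a.max(2)<60); n,l,st,ce=cv2.connectedComponentsWithStats(m.astype(np.uint8)); print(st[1:][st[1:,4]>15].tolist(),ce[1:][st[1:,4]>15].round(1).tolist())
E
```

```text
19.5667 [0.5605 0.1262 0.0743] z [ 0.011 -0.006 -1.   ] closing -15.68 [ 29.2   24.08 -17.29   0.83 -48.23 134.56] 29.99968707561493 [ 1.  -0.9 -2.5]
t 20.0667 tcp [0.5615 0.1267 0.0765] local xy mm [ 0.5 -0.7] yaw -15.65 F local [-0.168 -0.394 -2.147] M local [-0.162  0.042 -0.011] grip 29.999812245368958 0.40767565326061855
[[47, 0, 7, 8, 20], [6, 12, 53, 55, 993]] [[50.7, 4.0], [33.0, 43.6]]
```

Run:
```python
from h import *
c=cap('side','side8'); hsv=cv2.cvtColor(c['pixels'],cv2.COLOR_RGB2HSV)[140:230,270:370]
s=r.sense();t=np.array(s['tcp_pos']);x=np.array(s['ee_rot'])[:,0]*[1,1,0]
for sg in(-1,1): print('pred end',proj(c,t+sg*.06*x+[0,0,.031]))
for nm,lo,hi in(('green',(45,60,25),(85,255,255)),('orange',(10,100,90),(24,255,255))):
    m=cv2.inRange(hsv,lo,hi); n,l,st,ce=cv2.connectedComponentsWithStats(m)
    for i in range(1,n):
        if st[i,4]>8: print(nm,st[i].tolist(),(ce[i]+[270,140]).round(1))
```

```text
pred end [[317.99577646 179.94202466]]
pred end [[327.63386756 165.77602577]]
green [43, 34, 11, 11, 85] [317.9 179.1]
orange [35, 5, 18, 3, 37] [311.9 146.2]
orange [54, 6, 8, 3, 12] [327.8 147.2]
orange [0, 42, 37, 23, 585] [285.5 192.5]
```

The barrel's green end is at (317.9,179.1) in the side view against a predicted (318.0,179.9), so it is held straight. I lower it.

servo_tool:
  targets:
    - [0,0.02,-0.3,0,25]
    - [0,0.02,-0.6,0,25]
    - [0,0.02,-0.9,0,25]
    - [0,0.02,-1.1,0,25]
    - [0,0.02,-1.2,0,25]

```text
time_s: 20.58
tcp_pos: [0.5602, 0.127, 0.0386]
ee_rot: [[0.27, 0.963, 0.011], [0.963, -0.269, -0.006], [-0.003, 0.013, -1.0]]
wrist_force: [0.3, -0.8, -1.9]
gripper_width: 0.406
gripper_force: 30.0
```

servo_tool:
  targets:
    - [0,0,-0.05,0,25]
    - [0,0,-0.1,0,25]
    - [0,0,-0.15,0,25]
    - [0,0,-0.2,0,25]
    - [0,0,-0.2,0,25]

```text
time_s: 21.0
tcp_pos: [0.5613, 0.1275, 0.0345]
ee_rot: [[0.269, 0.963, 0.014], [0.963, -0.269, -0.005], [-0.001, 0.015, -1.0]]
wrist_force: [-0.8, -0.7, -2.5]
gripper_width: 0.405
gripper_force: 30.0
```

```bash
python3 st.py
```

```text
t 21.5 tcp [0.5614 0.1276 0.0347] local xy mm [0.1 0.1] yaw -15.62 F local [-0.062  0.159 -2.026] M local [-0.142  0.062  0.006] grip 29.99988555908203 0.4054431679308322
```

servo_tool:
  targets:
    - [0,0,-0.05,0,25]
    - [0,0,-0.1,0,25]
    - [0,0,-0.15,0,25]
    - [0,0,-0.2,0,25]
    - [0,0,-0.2,0,25]

```text
time_s: 21.92
tcp_pos: [0.561, 0.1274, 0.028]
ee_rot: [[0.269, 0.963, 0.013], [0.963, -0.269, -0.005], [-0.001, 0.014, -1.0]]
wrist_force: [1.1, -0.4, -2.4]
gripper_width: 0.403
gripper_force: 30.0
```

servo_tool:
  targets:
    - [0,0,-0.02,0,25]
    - [0,0,-0.04,0,25]
    - [0,0,-0.06,0,25]
    - [0,0,-0.08,0,25]
    - [0,0,-0.08,0,25]

```text
time_s: 22.33
tcp_pos: [0.5612, 0.1275, 0.0261]
ee_rot: [[0.269, 0.963, 0.014], [0.963, -0.269, -0.005], [-0.001, 0.015, -1.0]]
wrist_force: [0.1, 0.2, -2.5]
gripper_width: 0.402
gripper_force: 30.0
```

```bash
python3 st.py
```

```text
t 22.8333 tcp [0.5613 0.1275 0.0262] local xy mm [0.1 0. ] yaw -15.62 F local [ 0.039 -0.151 -2.097] M local [-0.108  0.042  0.016] grip 29.999669194221497 0.41150562442601457
```

No contact yet. I go on in millimetre steps.

servo_tool:
  targets:
    - [0,0,-0.02,0,25]
    - [0,0,-0.04,0,25]
    - [0,0,-0.06,0,25]
    - [0,0,-0.06,0,25]
    - [0,0,-0.06,0,25]

```text
time_s: 23.25
tcp_pos: [0.5619, 0.1277, 0.0248]
ee_rot: [[0.269, 0.963, 0.016], [0.963, -0.269, -0.004], [-0.0, 0.016, -1.0]]
wrist_force: [1.2, -0.1, 0.6]
gripper_width: 0.406
gripper_force: 30.0
```

```bash
python3 st.py
```

```text
t 23.75 tcp [0.5619 0.1277 0.0248] local xy mm [0.6 0.4] yaw -15.62 F local [ 1.684 -0.374  1.715] M local [-0.193 -0.487 -0.166] grip 30.01392424106598 0.40449770113047023
```

servo_tool:
  targets:
    - [0.02,-0.005,0,0,25]
    - [0.04,-0.01,0,-0.005,25]
    - [0.05,-0.014,-0.01,-0.01,25]
    - [0.05,-0.014,-0.02,-0.01,25]
    - [0.05,-0.014,-0.03,-0.01,25]

```text
time_s: 24.17
tcp_pos: [0.5624, 0.1274, 0.0241]
ee_rot: [[0.279, 0.96, 0.014], [0.96, -0.279, -0.005], [-0.001, 0.014, -1.0]]
wrist_force: [-3.1, 1.4, 9.3]
gripper_width: 0.409
gripper_force: 30.0
```

```bash
python3 st.py
```

```text
t 24.6667 tcp [0.5624 0.1274 0.0241] local xy mm [1.2 0.2] yaw -16.2 F local [-3.002  1.191  7.935] M local [ 0.154  0.859 -0.229] grip 30.022381246089935 0.4073785527853701
```

servo_tool:
  targets:
    - [-0.01,0.003,0,-0.002,25]
    - [-0.018,0.005,0,-0.004,25]
    - [-0.018,0.005,-0.01,-0.006,25]
    - [-0.018,0.005,-0.02,-0.006,25]
    - [-0.018,0.005,-0.02,-0.006,25]

```text
time_s: 25.08
tcp_pos: [0.5622, 0.1274, 0.0239]
ee_rot: [[0.284, 0.959, 0.014], [0.959, -0.284, -0.005], [-0.001, 0.015, -1.0]]
wrist_force: [-1.9, 0.6, 9.2]
gripper_width: 0.406
gripper_force: 30.0
```

```bash
python3 st.py
```

```text
t 25.5833 tcp [0.5622 0.1274 0.024 ] local xy mm [1.  0.2] yaw -16.51 F local [-2.966  0.07   9.429] M local [-0.126  0.696 -0.151] grip 30.011275112628937 0.4074117463108008
```

servo_tool:
  targets:
    - [-0.01,0.003,0,-0.002,25]
    - [-0.02,0.006,0,-0.004,25]
    - [-0.026,0.007,-0.01,-0.005,25]
    - [-0.026,0.007,-0.02,-0.005,25]
    - [-0.026,0.007,-0.03,-0.005,25]

```text
time_s: 26.0
tcp_pos: [0.5622, 0.1274, 0.0239]
ee_rot: [[0.288, 0.958, 0.016], [0.958, -0.288, -0.006], [-0.001, 0.017, -1.0]]
wrist_force: [-2.7, -0.6, 13.9]
gripper_width: 0.407
gripper_force: 30.0
```

```bash
python3 st.py
```

```text
t 26.5 tcp [0.5622 0.1274 0.0239] local xy mm [1.  0.2] yaw -16.73 F local [-1.521 -1.391 12.251] M local [-0.524  0.454  0.013] grip 30.002156496047974 0.4034218846644512
```

Balanced: about 14 N net down, side force -1.5 N, no twist. A quick check of the guard, barrel and bystanders, then I hand it in.

```bash
python3 - <<'E'
from h import *
c=cap('side','side9'); S7=load('side7'); T7=load('top7'); t=cap('top','top9')
hsv=cv2.cvtColor(c['pixels'],cv2.COLOR_RGB2HSV)[150:230,290:350]; m=cv2.inRange(hsv,(45,60,25),(85,255,255)); n,l,st,ce=cv2.connectedComponentsWithStats(m)
print('green',[(ce[i]+[290,150]).round(1).tolist() for i in range(1,n) if st[i,4]>20])
for yaw in(-15.5,-16.7):
    a=np.radians(yaw); print('pred',proj(c,[.5615-.06*-np.sin(a),.1275-.06*np.cos(a),.055])[0].round(1))
for nm,(x,y,w,h) in dict(guard=(225,205,65,35),tape=(160,222,38,32),bushing=(298,132,22,20),marker=(345,134,40,14)).items():
    for ref in('top0','top7'): print(nm,ref,np.abs(t['pixels'][y:y+h,x:x+w].astype(int)-load(ref)['pixels'][y:y+h,x:x+w]).mean().round(1))
E
python3 st.py
```

```text
green [[317.5, 195.9]]
pred [317.9 196.5]
pred [317.5 196.5]
guard top0 47.6
guard top7 35.0
tape top0 47.7
tape top7 47.6
bushing top0 0.6
bushing top7 0.3
marker top0 0.7
marker top7 0.3
t 27.1 tcp [0.5622 0.1274 0.0239] local xy mm [1.  0.2] yaw -16.73 F local [-1.61  -1.258 12.242] M local [-0.52   0.458  0.02 ] grip 30.002155601978302 0.4011267452195603
```

Run:
```python
from h import *
a=load('side9')['pixels'].astype(int); b=load('side0')['pixels']; print('tape',np.abs(a[160:180,272:300]-b[160:180,272:300]).mean().round(1))
m=cv2.inRange(cv2.cvtColor(load('side9')['pixels'],cv2.COLOR_RGB2HSV)[175:215,260:320],(10,100,90),(24,255,255)); print('guard open px',(m>0).sum())
print(r.finish_job())
```

```text
tape 15.7
guard open px 655
the job is handed in; nothing more can be done
None
```

I opened the guard, laid the barrel in the V-groove and handed the job in at about 27 s with the gripper still pressing it down with about 14 N; the verdict was not shown, and I did not confirm that the tape measure stayed put.

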